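Make up the condiment caddies for two tables

TASK

Make up the two condiment caddies for the tables of the barbecue. The long three-bay caddy gets the mustard pot in its middle bay and the tall shaker and the pepper mill in its two end bays, either way round; the short two-bay caddy gets the short shaker and the spice tin, one in each bay, either way round. Stand everything upright on the floor of its bay, and leave the steel beaker standing where it is.

Things in the scene. Friction and masses are not known exactly. Their poses are not given: they have to be found in the camera images.
- long_caddy: Fixed low dark-wood caddy, 230 x 80 mm, with three square bays in a row along its own x axis. Origin: centre of its underside, z up. Bays are 70 x 70 mm inside, their centres at x = -75, 0 and +75 mm (y = 0); walls and dividers 5 mm thick; bay floor 6 mm and wall tops 20 mm above the table.
- short_caddy: Fixed low dark-wood caddy, 155 x 80 mm, with two square bays in a row along its own x axis. Origin: centre of its underside, z up. Bays are 70 x 70 mm inside, their centres at x = -37.5 and +37.5 mm (y = 0); walls and divider 5 mm thick; bay floor 6 mm and wall tops 20 mm above the table.
- mustard_pot: Squat round lidded pot of white stoneware with a flat top, 50 mm diameter (straight sides from 4 to 53 mm), 55 mm high, about 0.18 kg. Stands upright; origin: centre of its underside, z up.
- tall_shaker: The taller of two round steel shakers, perforated shallow-domed top. 40 mm diameter (straight sides up to 82 mm), 92 mm high, about 0.16 kg. Stands upright; origin: centre of its underside, z up.
- short_shaker: The shorter of two round steel shakers, perforated shallow-domed top. 40 mm diameter (straight sides up to 50 mm), 60 mm high, about 0.12 kg. Stands upright; origin: centre of its underside, z up.
- spice_tin: Rectangular metal spice tin, 48 mm (its x) x 38 mm (its y) x 70 mm high, about 0.14 kg. Stands upright; origin: centre of its underside, z up.
- pepper_mill: Round turned dark-wood pepper mill with a waist and a small steel nut on top: base 44 mm diameter up to 28 mm, waist 32 mm from 40 to 50 mm, head 42 mm diameter with straight sides from 60 to 82 mm, 92 mm high in all, about 0.13 kg. Stands upright; origin: centre of its underside, z up.
- beaker: Open empty steel drinking beaker, 60 mm across the rim, 75 mm high, standing among the stock; not wanted, stays where it is. Origin: centre of its underside.
There are look-alikes about, which are no part of the job. What is shaped like the pepper_mill but pink is not meant.

How it is judged:
At the end, for the whole second after the job is handed in: Pot in the long caddy's middle bay, tall shaker and mill in its end bays, short shaker and tin in the short caddy's bays: each within 18 mm of the bay centre along both caddy axes, underside 2 to 10 mm up, within 0.1 rad of upright, at rest. Beaker within 30 mm of its start (x of mustard_pot in the frame of long_caddy between -0.018 and 0.018 m and y of mustard_pot in the frame of long_caddy between -0.018 and 0.018 m and z of mustard_pot in the frame of long_caddy between 0.002 and 0.01 m and angle between each of mustard_pot, tall_shaker, pepper_mill, short_shaker, spice_tin's own z axis and vertical below 0.1 rad and linear speed of each of mustard_pot, tall_shaker, pepper_mill, short_shaker, spice_tin below 0.02 m/s and angular speed of each of mustard_pot, tall_shaker, pepper_mill, short_shaker, spice_tin below 0.2 rad/s and (x of tall_shaker in the frame of long_caddy between -0.093 and -0.057 m or x of tall_shaker in the frame of long_caddy between 0.057 and 0.093 m) and y of tall_shaker in the frame of long_caddy between -0.018 and 0.018 m and z of tall_shaker in the frame of long_caddy between 0.002 and 0.01 m and (x of pepper_mill in the frame of long_caddy between -0.093 and -0.057 m or x of pepper_mill in the frame of long_caddy between 0.057 and 0.093 m) and y of pepper_mill in the frame of long_caddy between -0.018 and 0.018 m and z of pepper_mill in the frame of long_caddy between 0.002 and 0.01 m and (x of short_shaker in the frame of short_caddy between -0.0555 and -0.0195 m or x of short_shaker in the frame of short_caddy between 0.0195 and 0.0555 m) and y of short_shaker in the frame of short_caddy between -0.018 and 0.018 m and z of short_shaker in the frame of short_caddy between 0.002 and 0.01 m and (x of spice_tin in the frame of short_caddy between -0.0555 and -0.0195 m or x of spice_tin in the frame of short_caddy between 0.0195 and 0.0555 m) and y of spice_tin in the frame of short_caddy between -0.018 and 0.018 m and z of spice_tin in the frame of short_caddy between 0.002 and 0.01 m and distance of beaker from where it was at the start of the episode below 0.03 m); the robot touches nothing.
It fails at once if the beaker is moved by more than 30 mm or knocked over (distance of beaker from where it was at the start of the episode above 0.03 m or angle between beaker's own z axis and vertical above 0.5 rad).
It also fails if it takes over 128 s, if anything falls off the work surface, if the arm or the gripper's body presses on something with over 40 N, if the wrist force passes 120 N, or if a joint passes its speed limit or range.

ROBOT

A 7-joint arm with a two-finger parallel gripper is mounted at the origin on the work surface. World frame = base frame: x ahead of the robot, y to its left, z up, the work surface at z = 0. Lengths are in m, angles in rad, forces in N, time in s.
With the tool pointing down it reaches from about 0.425 to 0.875 m from the base axis. Payload 8.4 kg.
Tool frame: the origin (TCP) lies midway between the tips of the shut fingers; the grasp point (between the pads) lies bot.grip_depth behind it (bot.grip_depth is the distance from the TCP to the grasp point, in m); z points along the fingers, y is the line along which they close (so a half turn about z gives the same grasp; the last joint's range is limited). The gripper opens to 87 mm and grips with 3 to 60 N. Pads are 19 mm wide; open, the fingers measure 117 mm over their backs; the gripper's body (75 mm by 190 mm) begins 51 mm behind the grasp point.
Start: joints at [1.113, 0.333, 0.04, 1.465, -0.013, 1.343, -0.059], TCP at [0.228, -0.609, 0.223] pointing down, gripper open.
Joint ranges: [-2.58, 2.58], [-0.38, 2.09], [-1.3, 1.39], [0.25, 2.4], [-1.5, 4.64], [0.08, 2.09], [-2.65, 2.65]. Speed limits (rad/s): [2.22, 2.22, 2.79, 2.79, 3.14, 3.14, 3.14].

INTERFACE

Orientations are given as a 3x3 rotation matrix whose columns are the frame's x, y, z axes.
In Python, from plant import bot gives the robot as it stands.
- The arm moves only by the tool jog_arm, never from a script. Its argument "plan" is one flat list of numbers, 5 for each row, row after row: the opening, from 0 (shut) to 1 (fully open), then the shift along the world's x, y, z in cm, then the turn about the world's z in degrees. A call has 1 to 12 rows; each row is the pose to reach, as a shift and turn from the pose commanded when the call began; what a row does not reach only later rows make up. A row lasts 1/8 s, in which the tool goes at most 62.5 mm and 10.7 degrees, less where a joint would pass 70% of its speed; a pose out of reach is approached as far as the arm can. A call with a gripper value outside its range is refused whole. The fingers move at their own pace and stop on an object; "force" is the grip in N (left out, the last holds). Time passes only in rows, so rows that repeat a pose let the fingers close. It gives the time, the measured TCP pose, the force, the opening and the grip force at its end, in the units of the state.
- bot.get_obs(): the state, without advancing time (a new reading comes with each control period).
- bot.grab_frame(name): name is "scene" or "top" or "wrist"; returns a dict with "pixels" (420x560x3 uint8, red, green, blue), "depth" (420x560 float32, m along the optical axis (not along the pixel's ray), 0 where there is no reading), "mtx" (3x3 intrinsics, pixels), "origin" and "attitude" of the camera in the world. Camera axes: x right, y down, z forward; pixel columns grow to the right and rows downward; lengths in m; the calibration is good to about 2 mm. The wrist camera is an equidistant fisheye: a pixel r from the principal point sees the ray r / f radians off the axis. A picture is of the moment at which its call begins.
- bot.job_done(): hands the job in; it is judged then, once.
Trained networks look in a picture, given as the dict that the camera call returned (one of the last four; its "shot" number tells which), for a name from the list of things; names that differ only in an ending like _2 or _b are one class to them, and where a whole thing is asked for, a point or a joint stands for the part that bears it (a point fixed in the world has none). Each returns a list of dicts, best first, with "conf" (0 to 1); they miss things now and then, are a little off and sometimes report something else, mostly with a low value. They report only what shows in the picture. A call takes as long as a camera call. They do not tell look-alikes from the thing itself.
- bot.recognise(name, picture): "xyz" ([x, y, z] in m, in world coordinates, good to about 4 mm: the middle of the surface that is visible of it).
The state is a dict: "time": time; "joints": joint angles; "joint_velocities": joint speeds; "joint_torque": joint torques, N m; "position": TCP position; "eef_rot": TCP orientation; "ft_force": force on the tool from outside, world axes, zero at the start; "torque": the same for the moment, N m; "gripper_width": opening from 0.0 (shut) to 1.0 (fully open); "gripper_force": force on a finger pad.
Only numpy, scipy, OpenCV 4.12 (cv2) and the standard library are available. Lean on these libraries where they do the work, as an engineer would, in place of code of your own. Each camera call takes 0.05 s, during which the arm holds its last target. There are 200 camera calls.

## Working session

There is one attempt and no reset: what is moved stays moved. The work goes in short steps, Python scripts to look and compute and a tool call to move; the robot and the scene stay as the last step left them, time stands still between calls to the robot, and variables do not carry over. Pictures are saved under pics/ and viewed, at most 14 in all, crops included, and the job is handed in when it is done.

Besides the shell and the picture viewer there is one more tool, called as name(argument=value, ...) on one line, values as JSON. jog_arm: Moves the arm, as the interface text tells. Its arguments: {"type":"object","properties":{"plan":{"type":"array","items":{"type":"number"}},"force":{"type":"number"}},"required":["plan"]}

```bash
mkdir -p pics; ls; cat > h.py <<'E'
import numpy as np, cv2
from plant import bot
def save(n,f,box=None,s=1):
    im=f["pixels"][:,:,::-1]
    if box: im=im[box[1]:box[3],box[0]:box[2]]
    if s!=1: im=cv2.resize(im,None,fx=s,fy=s,interpolation=cv2.INTER_CUBIC)
    cv2.imwrite("pics/"+n,im)
def cloud(f):
    K=f["mtx"];d=f["depth"];v,u=np.mgrid[:420,:560]
    P=np.stack([(u-K[0,2])/K[0,0]*d,(v-K[1,2])/K[1,1]*d,d],-1)
    W=P@np.array(f["attitude"]).T+np.array(f["origin"]); W[d==0]=np.nan
    return W
def pix(f,p):
    c=np.array(f["attitude"]).T@(np.array(p)-np.array(f["origin"])); K=f["mtx"]
    return (K@c/c[2])[:2].round().astype(int)
E
python3 - <<'E'
from h import *
o=bot.get_obs();print({k:np.round(v,3).tolist() for k,v in o.items()},bot.grip_depth)
for n in("top","scene"):
    f=bot.grab_frame(n);save(n+"0.png",f);np.savez(n+"0.npz",**f)
    print(n,f["mtx"].tolist(),np.round(f["origin"],3),np.round(f["attitude"],3).tolist())
    for k in["long_caddy","short_caddy","mustard_pot","tall_shaker","short_shaker","spice_tin","pepper_mill","beaker"]:
        for r in bot.recognise(k,f): print(k,np.round(r["xyz"],3),round(r["conf"],2),pix(f,r["xyz"]))
E
```

```text
pics
{'time': 0.0, 'joints': [1.113, 0.334, 0.04, 1.466, -0.013, 1.343, -0.058], 'joint_velocities': [0.0, -0.002, -0.001, -0.0, 0.0, 0.001, -0.001], 'joint_torque': [0.0, -65.635, 1.335, -40.38, -0.06, 0.045, 0.0], 'position': [0.228, -0.608, 0.222], 'eef_rot': [[0.936, 0.351, -0.001], [0.351, -0.936, 0.001], [-0.0, -0.002, -1.0]], 'ft_force': [-0.465, 0.864, -0.118], 'torque': [-0.002, 0.001, 0.023], 'gripper_force': 0.0, 'gripper_width': 0.997} 0.0187
top [[466.02454167424173, 0.0, 273.6751130902823], [0.0, 466.02454167424173, 203.94536048358273], [0.0, 0.0, 1.0]] [0.508 0.005 0.976] [[-0.003, -0.995, 0.098], [-1.0, 0.002, -0.01], [0.01, -0.098, -0.995]]
long_caddy [ 0.504 -0.263  0.01 ] 0.65 [399 251]
short_caddy [0.524 0.281 0.01 ] 0.65 [135 242]
short_caddy [0.435 0.06  0.054] 0.5 [241 287]
mustard_pot [ 0.433 -0.079  0.083] 0.38 [313 289]
tall_shaker [ 0.432 -0.076  0.086] 0.86 [312 290]
short_shaker [ 0.557 -0.072  0.054] 0.59 [308 225]
spice_tin [0.671 0.078 0.072] 0.66 [232 167]
pepper_mill [ 0.578 -0.15   0.082] 0.84 [349 213]
pepper_mill [ 0.672 -0.08   0.081] 0.76 [312 165]
pepper_mill [ 0.73  -0.008  0.086] 0.64 [276 135]
pepper_mill [ 0.502 -0.264  0.009] 0.53 [399 252]
beaker [0.564 0.075 0.017] 0.72 [235 222]
scene [[441.3333895575506, 0.0, 279.6576241457472], [0.0, 441.3333895575506, 201.19722756696376], [0.0, 0.0, 1.0]] [ 1.115 -0.306  0.588] [[0.482, 0.581, -0.656], [0.876, -0.3, 0.377], [0.022, -0.756, -0.654]]
long_caddy [ 0.523 -0.261  0.005] 0.78 [135 248]
mustard_pot [0.454 0.06  0.043] 0.96 [275 163]
mustard_pot [0.688 0.066 0.049] 0.53 [342 228]
tall_shaker [ 0.441 -0.09   0.055] 0.83 [205 174]
short_shaker [ 0.575 -0.081  0.038] 0.86 [238 221]
spice_tin [0.686 0.061 0.051] 0.91 [339 228]
pepper_mill [ 0.752 -0.019  0.048] 0.92 [321 271]
pepper_mill [ 0.586 -0.171  0.047] 0.66 [193 237]
pepper_mill [ 0.699 -0.093  0.05 ] 0.61 [264 264]
beaker [0.57  0.064 0.047] 0.61 [306 192]
```

View pics/top0.png

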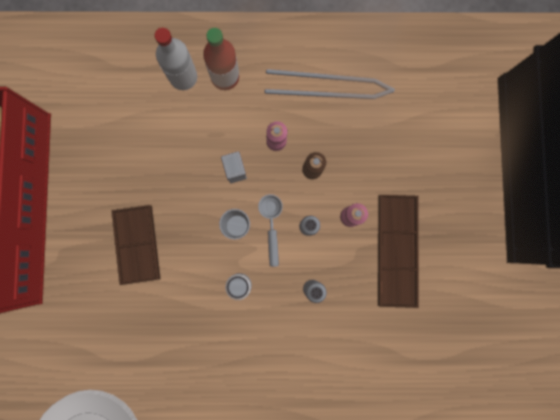

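View pics/scene0.png

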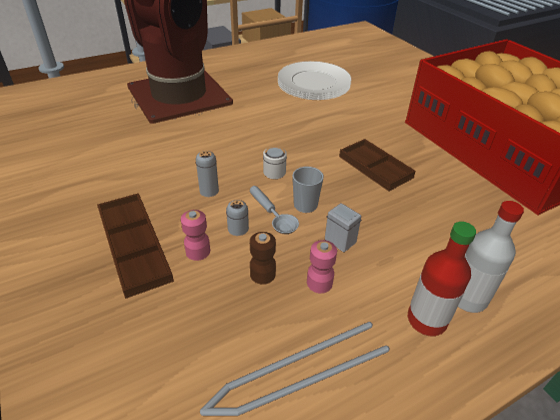

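The top view shows the pot at (238,287), beaker (235,224), tin (233,167), short shaker (310,225) and tall shaker (316,292). The caddies are at (136,244) and (398,250). There are three mill shapes: brown at (315,165), and pink at (277,135) and (355,214). Only the brown one is dark wood, so it is the one meant. I'll confirm it in a crop and measure from both views.

```bash
cat > m.py <<'E'
from h import *
def fitcircle(P):
    c,*_=np.linalg.lstsq(np.c_[2*P,np.ones(len(P))],(P**2).sum(1),rcond=None)
    return c[:2],np.sqrt(c[2]+c[:2]@c[:2])
def near(W,c,r,z0,z1):
    m=(np.hypot(W[...,0]-c[0],W[...,1]-c[1])<r)&(W[...,2]>z0)&(W[...,2]<z1); return W[m]
E
python3 - <<'E'
from m import *
T=dict(np.load("top0.npz"));S=dict(np.load("scene0.npz"))
save("crop0.png",T,(255,110,385,240),4)
WT,WS=cloud(T),cloud(S)
for n,c in dict(pot=(.433,.06),tall=(.432,-.078),short=(.557,-.074),tin=(.671,.076),mill=(.672,-.082),beaker=(.567,.07),pink1=(.73,-.01),pink2=(.578,-.152)).items():
    for k,W in(("T",WT),("S",WS)):
        P=near(W,c,.04,.012,.12); zt=np.percentile(P[:,2],98)
        Q=P[P[:,2]>zt-.008]; (cc,wh,a)=cv2.minAreaRect((Q[:,:2]*1000).astype(np.float32))
        ci,r=fitcircle(P[(P[:,2]>.012)&(P[:,2]<zt-.012),:2])
        print(n,k,len(P),"ztop",zt.round(4),"toprect",np.round(cc,1),np.round(wh,1),round(a,1),"sidecirc",(ci*1000).round(1),(r*1000).round(1))
for n,c in dict(long=(.51,-.263),short=(.524,.281)).items():
    for k,W in(("T",WT),("S",WS)):
        tb=W[(np.hypot(W[...,0]-c[0],W[...,1]-c[1])<.16)]; print("table z",np.nanmedian(tb[:,2]).round(4))
        P=near(W,c,.15 if n=="long" else .11,.013,.03)
        (cc,wh,a)=cv2.minAreaRect((P[:,:2]*1000).astype(np.float32))
        print(n,k,len(P),np.percentile(P[:,2],[50,95]).round(4),np.round(cc,1),np.round(wh,1),round(a,1))
E
```

```text
pot T 548 ztop 0.0587 toprect [437.2  66.9] [49.  48.4] 62.1 sidecirc [437.7  66.9] 20.7
pot S 585 ztop 0.0577 toprect [439.8  65.6] [48.8 46.1] 67.0 sidecirc [440.6  64.7] 21.3
tall T 419 ztop 0.094 toprect [428.7 -82.2] [36.1 36.3] 10.8 sidecirc [432.2 -79.1] 13.7
tall S 731 ztop 0.093 toprect [431.8 -84.1] [36.1 31.6] 77.1 sidecirc [430.1 -83.5] 18.4
short T 339 ztop 0.0617 toprect [557.5 -75.8] [35.9 35.9] 80.1 sidecirc [555.9 -72.2] 12.3
short S 563 ztop 0.0614 toprect [560.4 -77.6] [36.8 34.5] 12.3 sidecirc [559.3 -77.1] 18.2
tin T 548 ztop 0.0741 toprect [675.5  76.8] [48.5 37.6] 16.1 sidecirc [675.   76.7] 25.5
tin S 1156 ztop 0.0727 toprect [676.8  75.7] [48.4 39.7] 18.6 sidecirc [676.6  78.2] 24.4
mill T 420 ztop 0.0937 toprect [678.3 -85.1] [36.7 33.3] 80.3 sidecirc [678.3 -85.1] 19.9
mill S 1030 ztop 0.0924 toprect [680.6 -86.6] [37.5 36.6] 30.5 sidecirc [680.6 -86.6] 18.1
beaker T 398 ztop 0.0782 toprect [559.6  72.6] [57.7 57.2] 45.2 sidecirc [559.4  72.8] 23.9
beaker S 1093 ztop 0.0766 toprect [560.4  70.9] [57.5 59.2] 59.9 sidecirc [560.   71.8] 26.0
pink1 T 444 ztop 0.0938 toprect [738.4  -8.7] [33.2 35.2] 19.1 sidecirc [738.8  -9.4] 19.6
pink1 S 1067 ztop 0.0924 toprect [740.7 -10.6] [35.7 37.7] 78.8 sidecirc [741.6 -11.2] 18.1
pink2 T 428 ztop 0.0932 toprect [ 577.6 -163. ] [34.6 36.4] 0.1 sidecirc [ 577.7 -163.5] 19.8
pink2 S 980 ztop 0.0925 toprect [ 579.9 -165.3] [34.2 37.8] 50.8 sidecirc [ 580.4 -165.1] 17.8
table z 0.0015
long T 1170 [0.02   0.0232] [ 508.3 -220.4] [161.  230.5] 88.2
table z 0.0014
long S 1582 [0.02   0.0231] [ 508.1 -221. ] [159.1 233.9] 88.2
table z 0.0012
short T 774 [0.0201 0.0232] [520.7 280.1] [155.   81.4] 8.0
table z 0.0015
short S 761 [0.0191 0.0222] [522.2 279.6] [157.7  83.8] 7.4
```

View pics/crop0.png

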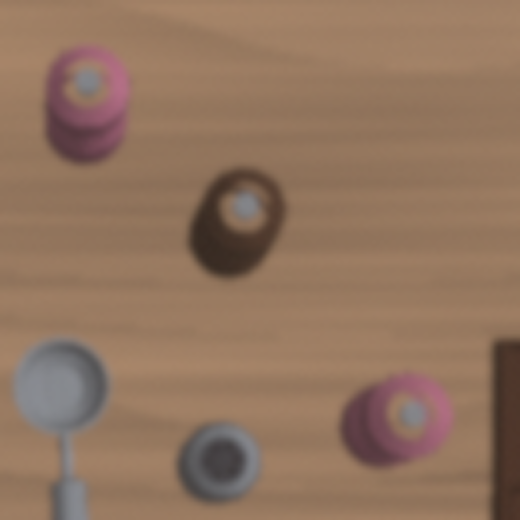

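The crop confirms that the mill at crop (245,205) is dark brown and the other two, at (88,80) and (410,415), are pink. The long caddy fit picked up a pink mill, so I'll redo it.

```bash
python3 - <<'E'
from m import *
for k in("top","scene"):
    W=cloud(dict(np.load(k+"0.npz")))
    for c,r in(((.508,-.263),.14),((.521,.28),.1)):
        P=near(W,c,r,.013,.027); P=P[(P[:,1]<-.2)|(P[:,1]>.2)]
        cc,wh,a=cv2.minAreaRect((P[:,:2]*1000).astype(np.float32)); print(k,np.round(cc,1),np.round(wh,1),round(a,1),np.median(P[:,2]).round(4))
E
```

```text
top [ 507.1 -260. ] [ 81.9 230.4] 88.1 0.0199
top [520.7 280.1] [155.   81.4] 8.0 0.0201
scene [ 506.9 -260.5] [ 80.2 233.9] 88.2 0.02
scene [522.2 279.6] [157.7  83.8] 7.4 0.0191
```

jog_arm(plan=[1,25,31,0,-22,1,25,31,0,-22,1,25,31,0,-22,1,25,31,0,-22,1,25,31,0,-22,1,25,31,0,-22,1,25,31,0,-22,1,21,67.5,-5,-22,1,21,67.5,-5,-22,1,21,67.5,-5,-22,1,21,67.5,-5,-22,1,21,67.5,-5,-22], force=20)

```text
time: 2.4
position: [0.4441, 0.0111, 0.1805]
eef_rot: [[1.0, -0.025, 0.001], [-0.025, -1.0, -0.0], [0.001, 0.0, -1.0]]
ft_force: [1.0, 0.6, 0.4]
gripper_width: 0.999
gripper_force: 0.0
```

jog_arm(plan=[1,-0.5,5.5,-6,0,1,-0.5,5.5,-6,0,1,-0.5,5.5,-6,0,1,-0.5,5.5,-6,0])

```text
time: 2.9
position: [0.4402, 0.0634, 0.1212]
eef_rot: [[1.0, -0.026, 0.001], [-0.026, -1.0, -0.0], [0.001, 0.0, -1.0]]
ft_force: [-0.2, -0.4, 0.7]
gripper_width: 1.005
gripper_force: 0.0
```

```bash
python3 - <<'E'
from h import *
o=bot.get_obs();print(o["position"],o["joints"])
f=bot.grab_frame("wrist");save("w1.png",f);print(f["mtx"].tolist(),f["origin"])
E
```

```text
[0.4401886  0.06340619 0.12121539] [ 0.27277421  0.02660246 -0.51709679  2.04646138  0.01539021  1.0709741
 -1.84860298]
[[325.19226210127806, 0.0, 279.39797070527413], [0.0, 325.19226210127806, 204.0607890790024], [0.0, 0.0, 1.0]] [0.50682856 0.06167908 0.28301322]
```

View pics/w1.png

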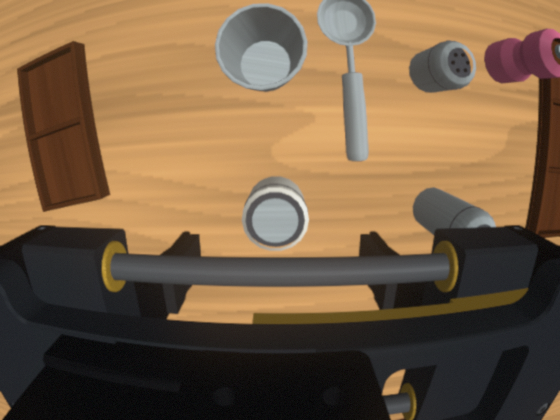

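The wrist view shows the pot at (275,218), midway between the fingers (190 and 372). I'll descend and grip.

jog_arm(plan=[1,-0.1,0.2,-5,0,1,-0.1,0.2,-10.5,0,1,-0.1,0.2,-10.5,0,1,-0.1,0.2,-10.5,0,0,-0.1,0.2,-10.5,0,0,-0.1,0.2,-10.5,0,0,-0.1,0.2,-10.5,0,0,-0.1,0.2,-10.5,0], force=20)

```text
time: 3.95
position: [0.4386, 0.0662, 0.0156]
eef_rot: [[1.0, -0.025, 0.0], [-0.025, -1.0, -0.0], [0.0, 0.0, -1.0]]
ft_force: [-0.6, 0.8, -0.0]
gripper_width: 0.632
gripper_force: 0.0
```

jog_arm(plan=[0,0,0,0,0,0,0,0,0,0,0,0,0,0,0,0,0,0,0,0,0,0,0,2,0,0,0,0,6,0,0,0,0,12,0,0,0,0,14.5,0])

```text
time: 4.95
position: [0.4395, 0.0664, 0.1631]
eef_rot: [[1.0, -0.025, 0.003], [-0.025, -1.0, 0.0], [0.003, -0.0, -1.0]]
ft_force: [0.1, -0.0, -3.8]
gripper_width: 0.572
gripper_force: 20.0
```

jog_arm(plan=[0,6.8,-32.7,0,0,0,6.8,-32.7,0,0,0,6.8,-32.7,0,0,0,6.8,-32.7,0,0,0,6.8,-32.7,0,0,0,6.8,-32.7,0,0,0,6.8,-32.7,0,0,0,6.8,-32.7,0,0,0,6.8,-32.7,-9,0,0,6.8,-32.7,-9,0,0,6.8,-32.7,-9,0,0,6.8,-32.7,-9,0])

```text
time: 6.45
position: [0.5076, -0.2602, 0.072]
eef_rot: [[1.0, -0.024, 0.002], [-0.024, -1.0, -0.001], [0.002, 0.001, -1.0]]
ft_force: [-0.1, 0.8, -1.6]
gripper_width: 0.567
gripper_force: 20.0
```

jog_arm(plan=[0,0,0,-3,0,0,0,0,-4.5,0,0,0,0,-4.9,0,0,0,0,-4.9,0,0,0,0,-4.9,0,0.75,0,0,-4.9,0,0.75,0,0,-4.9,0,0.75,0,0,-4.9,0,0.75,0,0,1,0,0.75,0,0,6,0,1,0,0,10,0,1,0,0,10,0])

```text
time: 7.95
position: [0.5085, -0.2616, 0.1742]
eef_rot: [[1.0, -0.025, 0.006], [-0.025, -1.0, -0.003], [0.006, 0.003, -1.0]]
ft_force: [-0.1, -0.1, -0.4]
gripper_width: 0.898
gripper_force: 0.0
```

Next is the tall shaker at (430.5,-83.2). The grasp point is at z 0.065, so the TCP goes to 0.046.

jog_arm(plan=[1,-7.6,17.7,0,0,1,-7.6,17.7,0,0,1,-7.6,17.7,0,0,1,-7.6,17.7,0,0,1,-7.6,17.7,0,0,1,-7.6,17.7,-2,0,1,-7.6,17.7,-2,0,1,-7.6,17.7,-2,0])

```text
time: 8.95
position: [0.4308, -0.0846, 0.1505]
eef_rot: [[1.0, -0.027, -0.0], [-0.027, -1.0, 0.0], [-0.0, -0.0, -1.0]]
ft_force: [0.6, -0.4, -0.2]
gripper_width: 0.998
gripper_force: 0.0
```

```bash
python3 - <<'E'
from m import *
print(bot.get_obs()["position"])
f=bot.grab_frame("scene");W=cloud(f)
P=near(W,(.507,-.26),.04,.03,.12);zt=np.percentile(P[:,2],98);Q=P[P[:,2]>zt-.006];print(zt,cv2.minAreaRect((Q[:,:2]*1000).astype(np.float32)))
save("s1.png",f)
E
```

```text
[ 0.43076603 -0.08458623  0.15052868]
0.06359634789977439 ((506.652587890625, -261.06463623046875), (48.52346420288086, 47.50898361206055), 87.52291107177734)
```

View pics/s1.png

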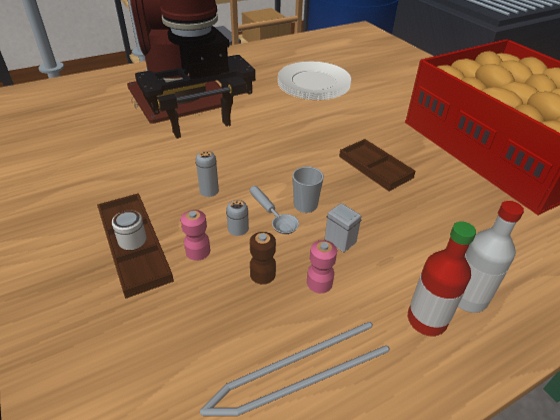

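The pot stands in the middle bay at (128,230), centred, with its top 6 mm higher than it was on the table. I'll descend on the tall shaker.

jog_arm(plan=[1,0,0.1,-5,0,1,0,0.1,-10.5,0,1,0,0.1,-10.5,0,1,0,0.1,-10.5,0,0,0,0.1,-10.5,0,0,0,0.1,-10.5,0,0,0,0.1,-10.5,0,0,0,0.1,-10.5,0,0,0,0.1,-10.5,0,0,0,0.1,-10.5,0,0,0,0.1,-10.5,0,0,0,0.1,-10.5,0], force=20)

```text
time: 10.5
position: [0.4305, -0.0829, 0.0454]
eef_rot: [[1.0, -0.025, -0.0], [-0.025, -1.0, -0.0], [-0.0, 0.0, -1.0]]
ft_force: [-1.2, -1.0, -0.6]
gripper_width: 0.453
gripper_force: 20.0
```

jog_arm(plan=[0,0,0,5,0,0,0,0,10,0,0,0,0,10,0,0,0.15,-5,10,0,0,0.15,-11,10,0,0,0.15,-17.5,10,0,0,0.15,-17.5,10,0,0,0.15,-17.5,10,0,0,0.15,-17.5,5,0,0,0.15,-17.5,5,0])

```text
time: 11.75
position: [0.4296, -0.2548, 0.0921]
eef_rot: [[1.0, -0.023, -0.006], [-0.023, -1.0, 0.004], [-0.006, -0.004, -1.0]]
ft_force: [0.7, -0.1, -1.7]
gripper_width: 0.457
gripper_force: 20.0
```

jog_arm(plan=[0,0,0,-1.5,0,0,0,0,-3,0,0,0,0,-4,0,0,0,0,-4.3,0,0,0,0,-4.3,0,0,0,0,-4.3,0,0.65,0,0,-4.3,0,0.65,0,0,-4.3,0,0.65,0,0,-4.3,0,0.65,0,0,-4.3,0,0.65,0,0,2,0,0.65,0,0,8,0])

```text
time: 13.25
position: [0.4315, -0.2575, 0.1767]
eef_rot: [[1.0, -0.025, -0.001], [-0.025, -1.0, 0.001], [-0.001, -0.001, -1.0]]
ft_force: [1.6, -0.9, -0.2]
gripper_width: 0.649
gripper_force: 0.0
```

jog_arm(plan=[1,24.8,17.2,0,0,1,24.8,17.2,0,0,1,24.8,17.2,0,0,1,24.8,17.2,0,0,1,24.8,17.2,0,0,1,24.8,17.2,0,0,1,24.8,17.2,-3,0,1,24.8,17.2,-3,0,1,24.8,17.2,-3,0,1,24.8,17.2,-3,0])

```text
time: 14.5
position: [0.6805, -0.0862, 0.1469]
eef_rot: [[1.0, -0.026, 0.002], [-0.026, -1.0, -0.0], [0.002, 0.0, -1.0]]
ft_force: [0.5, 0.4, 0.2]
gripper_width: 0.996
gripper_force: 0.0
```

```bash
python3 - <<'E'
from m import *
print(bot.get_obs()["position"])
f=bot.grab_frame("top");W=cloud(f);save("t1.png",f)
P=near(W,(.432,-.258),.035,.03,.12);zt=np.percentile(P[:,2],98);Q=P[P[:,2]>zt-.008];print(zt,cv2.minAreaRect((Q[:,:2]*1000).astype(np.float32)))
E
```

```text
[ 0.68045935 -0.08615948  0.14688597]Traceback (most recent call last):
  File "<stdin>", line 4, in <module>
    return _quantile_unchecked(
        a, q, axis, out, overwrite_input, method, keepdims, weights)
    return _ureduce(a,
                    func=_quantile_ureduce_func,
    ...<5 lines>...
                    overwrite_input=overwrite_input,
                    method=method)
    r = func(a, **kwargs)
    result = _quantile(arr,
                       quantiles=q,
    ...<2 lines>...
                       out=out,
                       weights=wgt)
    slices_having_nans = np.isnan(arr[-1, ...])
                                  ~~~^^^^^^^^^
IndexError: index -1 is out of bounds for axis 0 with size 0
```

View pics/t1.png

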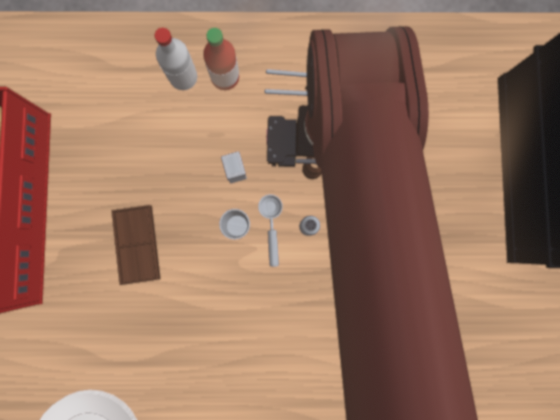

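The arm hides the long caddy in the top view. The brown mill shows under the gripper at (312,170). I'll grip it now and check the tall shaker from the scene camera later.

jog_arm(plan=[1,0,0,-5,0,1,0,0,-9.5,0,1,0,0,-9.5,0,1,0,0,-9.5,0,0,0,0,-9.5,0,0,0,0,-9.5,0,0,0,0,-9.5,0,0,0,0,-9.5,0,0,0,0,-9.5,0,0,0,0,-9.5,0,0,0,0,-9.5,0,0,0,0,-9.5,0], force=20)

```text
time: 16.05
position: [0.6799, -0.0858, 0.0503]
eef_rot: [[1.0, -0.025, -0.0], [-0.025, -1.0, 0.0], [-0.0, -0.0, -1.0]]
ft_force: [0.2, 0.5, 0.1]
gripper_width: 0.469
gripper_force: 20.0
```

```bash
python3 - <<'E'
from m import *
f=bot.grab_frame("scene");W=cloud(f)
P=near(W,(.432,-.258),.035,.03,.12);zt=np.percentile(P[:,2],98);Q=P[P[:,2]>zt-.008];print(len(P),zt,cv2.minAreaRect((Q[:,:2]*1000).astype(np.float32)))
E
```

```text
810 0.09899363548818606 ((433.56744384765625, -258.6859130859375), (34.82576370239258, 33.474609375), 44.168556213378906)
```

The tall shaker is in place: offset about 1 mm, top at 99 mm. I'll carry the mill to the +x end bay, lifted over the pink mill.

jog_arm(plan=[0,0,0,5,0,0,0,0,10,0,0,0,0,14,0,0,0,0,14,0,0,0,-6,14,0,0,0,-12,14,0,0,0,-17.7,14,0,0,-5,-17.7,14,0,0,-9.8,-17.7,14,0,0,-9.8,-17.7,14,0,0,-9.8,-17.7,9,0,0,-9.8,-17.7,5,0])

```text
time: 17.6
position: [0.5819, -0.2623, 0.0981]
eef_rot: [[1.0, -0.025, -0.001], [-0.025, -1.0, 0.0], [-0.001, -0.0, -1.0]]
ft_force: [0.2, -0.7, -1.2]
gripper_width: 0.47
gripper_force: 20.0
```

jog_arm(plan=[0,0,0,0,0,0,0,0,-2,0,0,0,0,-3.5,0,0,0,0,-4.3,0,0,0,0,-4.3,0,0,0,0,-4.3,0,0.65,0,0,-4.3,0,0.65,0,0,-4.3,0,0.65,0,0,-4.3,0,0.65,0,0,-4.3,0,0.65,0,0,2,0,0.65,0,0,8,0])

```text
time: 19.1
position: [0.5815, -0.2626, 0.1815]
eef_rot: [[1.0, -0.025, -0.001], [-0.025, -1.0, 0.001], [-0.001, -0.001, -1.0]]
ft_force: [1.4, -0.6, 0.1]
gripper_width: 0.648
gripper_force: 0.0
```

```bash
python3 - <<'E'
from m import *
print(bot.get_obs()["joints"].round(2))
f=bot.grab_frame("scene");W=cloud(f)
for c in((.582,-.262),(.559,-.077)):
    P=near(W,c,.035,.03,.12);zt=np.percentile(P[:,2],98);Q=P[P[:,2]>zt-.008];print(len(P),zt,cv2.minAreaRect((Q[:,:2]*1000).astype(np.float32)))
E
```

```text
[ 0.57  0.35 -0.27  1.54  0.1   1.27 -1.31]
997 0.09870283130963481 ((582.4234008789062, -262.94879150390625), (34.4245719909668, 37.512638092041016), 66.61888122558594)
419 0.0611447139970992 ((560.1128540039062, -77.18087005615234), (35.269874572753906, 34.133705139160156), 9.638012886047363)
```

jog_arm(plan=[1,-2.3,18.6,0,0,1,-2.3,18.6,0,0,1,-2.3,18.6,0,-10,1,-2.3,18.6,0,-20,1,-2.3,18.6,0,-30,1,-2.3,18.6,0,-40,1,-2.3,18.6,0,-45,1,-2.3,18.6,-2,-45,1,-2.3,18.6,-4,-45,1,-2.3,18.6,-4,-45,1,-2.3,18.6,-4,-45])

```text
time: 20.52
position: [0.5594, -0.0768, 0.1411]
eef_rot: [[0.689, -0.725, 0.001], [-0.725, -0.689, -0.0], [0.001, -0.001, -1.0]]
ft_force: [-0.3, -0.6, 0.3]
gripper_width: 0.999
gripper_force: 0.0
```

```bash
python3 - <<'E'
from m import *
print(bot.get_obs()["joints"].round(2))
f=bot.grab_frame("wrist");save("w2.png",f)
E
```

```text
[ 0.32  0.24 -0.3   1.77  0.08  1.15 -2.38]
```

View pics/w2.png

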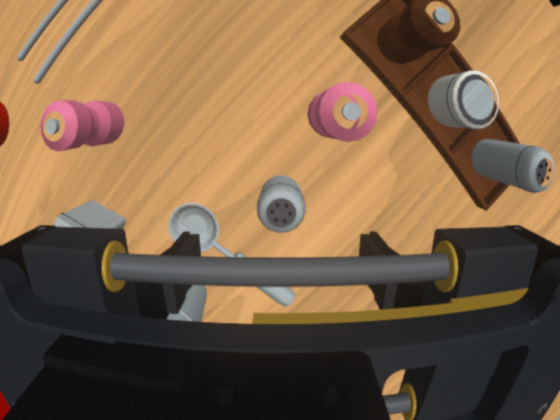

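The wrist view shows the short shaker at (281,205), between the fingers. The spoon bowl at (195,225) is clear, and the pink mill at (345,110) is ahead of the closing line. I'll narrow the fingers slightly and descend.

jog_arm(plan=[0.75,0,0,-4,0,0.75,0,0,-8,0,0.75,0,0,-12,0,0.75,0,0,-12,0,0.75,0,0,-12,0,0,0,0,-12,0,0,0,0,-12,0,0,0,0,-12,0,0,0,0,-12,0,0,0,0,-12,0,0,0,0,-12,0], force=20)

```text
time: 21.95
position: [0.5592, -0.0769, 0.0209]
eef_rot: [[0.689, -0.725, 0.0], [-0.725, -0.689, -0.0], [0.0, -0.0, -1.0]]
ft_force: [-3.1, 0.1, 5.6]
gripper_width: 0.454
gripper_force: 20.0
```

jog_arm(plan=[0,0,0,5,0,0,0,0,10,0,0,0,0,14,10,0,0,0,14,20,0,0,0,14,30,0,-7.5,35.2,14,40,0,-7.5,35.2,14,50,0,-7.5,35.2,14,54,0,-7.5,35.2,14,54,0,-7.5,35.2,14,54,0,-7.5,35.2,14,54,0,-7.5,35.2,14,54])

```text
time: 23.45
position: [0.4816, 0.2798, 0.1602]
eef_rot: [[0.99, 0.139, -0.001], [0.139, -0.99, 0.002], [-0.001, -0.002, -1.0]]
ft_force: [-0.1, -1.0, -2.3]
gripper_width: 0.449
gripper_force: 20.0
```

```bash
python3 - <<'E'
from m import *
o=bot.get_obs();print(o["joints"].round(2),o["position"],o["eef_rot"].round(3)[:,1])
E
```

```text
[-0.04  0.25 -0.64  1.75  0.16  1.2  -2.16] [0.48163643 0.27981204 0.16022698] [ 0.139 -0.99  -0.002]
```

jog_arm(plan=[0,0,0,0,0,0,0,0,-5,0,0,0,0,-9,0,0,0,0,-9,0,0,0,0,-9,0])

```text
time: 24.08
position: [0.4851, 0.2749, 0.0719]
eef_rot: [[0.991, 0.13, 0.001], [0.13, -0.991, 0.001], [0.001, -0.0, -1.0]]
ft_force: [0.7, -0.3, -1.4]
gripper_width: 0.454
gripper_force: 20.0
```

jog_arm(plan=[0,0,0,-2,0,0,0,0,-3.5,0,0,0,0,-4.3,0,0,0,0,-4.3,0,0,0,0,-4.3,0,0.65,0,0,-4.3,0,0.65,0,0,-4.3,0,0.65,0,0,-4.3,0,0.65,0,0,-4.3,0,0.65,0,0,1,0,0.65,0,0,7,0,1,0,0,11,0])

```text
time: 25.58
position: [0.4844, 0.2758, 0.1833]
eef_rot: [[0.991, 0.132, 0.002], [0.132, -0.991, 0.001], [0.003, -0.001, -1.0]]
ft_force: [-0.4, 0.4, -0.5]
gripper_width: 0.696
gripper_force: 0.0
```

jog_arm(plan=[1,19.2,-20,0,5,1,19.2,-20,0,9.5,1,19.2,-20,0,9.5,1,19.2,-20,0,9.5,1,19.2,-20,0,9.5,1,19.2,-20,0,9.5,1,19.2,-20,-2,9.5,1,19.2,-20,-2,9.5,1,19.2,-20,-2,9.5])

```text
time: 26.7
position: [0.6754, 0.0761, 0.1603]
eef_rot: [[0.956, 0.295, -0.001], [0.295, -0.956, 0.0], [-0.001, -0.0, -1.0]]
ft_force: [-0.1, -0.5, 0.2]
gripper_width: 0.999
gripper_force: 0.0
```

```bash
python3 - <<'E'
from m import *
print(bot.get_obs()["position"],bot.get_obs()["joints"].round(2))
f=bot.grab_frame("scene");W=cloud(f);save("s2.png",f)
for c in((.484,.275),(.676,.076)):
    P=near(W,c,.035,.03,.12);zt=np.percentile(P[:,2],95);Q=P[P[:,2]>zt-.008];print(len(P),zt,cv2.minAreaRect((Q[:,:2]*1000).astype(np.float32)))
E
```

```text
[0.67535916 0.07614495 0.16025069] [ 0.19  0.48 -0.51  1.44  0.24  1.28 -1.61]
69 0.0670636002485953 ((479.8500061035156, 262.9727478027344), (12.720234870910645, 16.84950065612793), 60.02271270751953)
924 0.07249510095174201 ((676.61767578125, 75.73829650878906), (48.16656494140625, 39.42548370361328), 17.397701263427734)
```

View pics/s2.png

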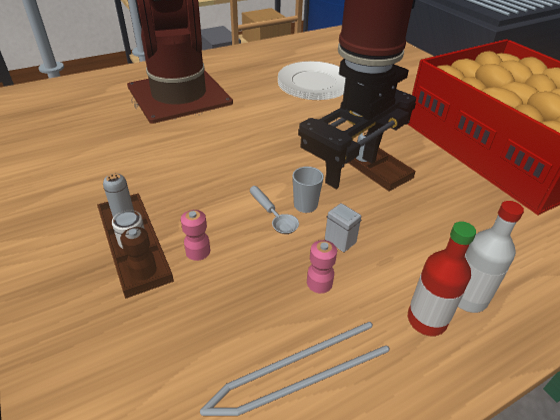

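The scene view shows the tin at (342,228) still undisturbed, the three long-caddy items standing at (117,195), (127,230) and (137,255), and the short shaker partly hidden at (368,150). I'll grip the tin.

jog_arm(plan=[1,0,0,-5,0,1,0,0,-9,0,1,0,0,-12.9,0,1,0,0,-12.9,0,0,0,0,-12.9,0,0,0,0,-12.9,0,0,0,0,-12.9,0,0,0,0,-12.9,0,0,0,0,-12.9,0,0,0,0,-12.9,0,0,0,0,-12.9,0,0,0,0,-12.9,0], force=20)

```text
time: 28.25
position: [0.676, 0.0753, 0.0314]
eef_rot: [[0.956, 0.293, -0.0], [0.293, -0.956, 0.0], [-0.0, -0.0, -1.0]]
ft_force: [-0.1, 0.3, -0.2]
gripper_width: 0.439
gripper_force: 20.0
```

jog_arm(plan=[0,0,0,4,0,0,0,0,9,0,0,0,0,14,0,0,0,0,14,-5,0,-11.7,20.9,14,-9.5,0,-11.7,20.9,14,-9.5,0,-11.7,20.9,14,-9.5,0,-11.7,20.9,14,-9.5,0,-11.7,20.9,14,-9.5,0,-11.7,20.9,14,-9.5,0,-11.7,20.9,9,-9.5,0,-11.7,20.9,6,-9.5])

```text
time: 29.75
position: [0.5595, 0.2815, 0.0891]
eef_rot: [[0.992, 0.128, -0.001], [0.128, -0.992, -0.002], [-0.002, 0.002, -1.0]]
ft_force: [-0.3, -0.3, -0.9]
gripper_width: 0.435
gripper_force: 20.0
```

```bash
python3 - <<'E'
from m import *
print(bot.get_obs()["position"],bot.get_obs()["gripper_width"])
f=bot.grab_frame("wrist");save("w3.png",f)
E
```

```text
[0.55950087 0.28149007 0.08907254] 0.4354405372564125
```

View pics/w3.png

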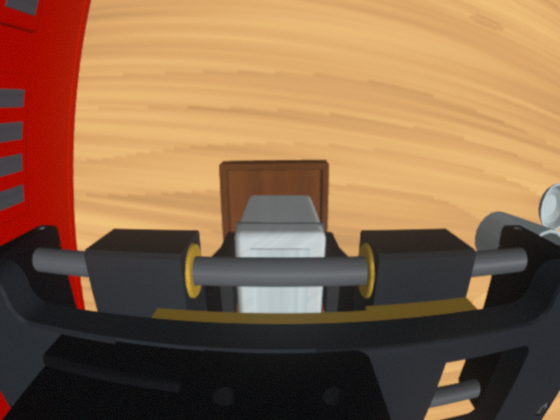

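The tin at (280,255) hangs square over the far bay, whose walls show at x 228 and 322. I'll lower and release it.

jog_arm(plan=[0,0,0.1,-1,0,0,0,0.1,-3,0,0,0,0.1,-4.5,0,0,0,0.1,-5.2,0,0,0,0.1,-5.2,0,0,0,0.1,-5.2,0,0.65,0,0.1,-5.2,0,0.65,0,0.1,-5.2,0,0.65,0,0.1,-5.2,0,0.65,0,0.1,-5.2,0,0.65,0,0.1,2,0,0.65,0,0.1,8,0])

```text
time: 31.3
position: [0.5585, 0.285, 0.1654]
eef_rot: [[0.991, 0.132, -0.002], [0.132, -0.991, -0.0], [-0.002, 0.0, -1.0]]
ft_force: [0.8, 0.6, 0.3]
gripper_width: 0.648
gripper_force: 0.0
```

jog_arm(plan=[0.65,0,0,5,0,0.65,3,-25,8,0,0.65,3,-25,8,0,0.65,3,-25,8,0,0.65,3,-25,8,0,0.65,3,-25,8,0,0.65,3,-25,8,0])

```text
time: 32.17
position: [0.5889, 0.0353, 0.2444]
eef_rot: [[0.991, 0.131, 0.0], [0.131, -0.991, 0.0], [0.0, -0.0, -1.0]]
ft_force: [0.6, 0.5, -0.7]
gripper_width: 0.65
gripper_force: 0.0
```

```bash
python3 - <<'E'
from m import *
T=[("pot",.507,-.2603),("tall",.432,-.258),("mill",.582,-.2627),("short",.4843,.2748),("tin",.5587,.2848),("beaker",.560,.072)]
for k in("top","scene"):
    f=bot.grab_frame(k);W=cloud(f);save(k+"9.png",f)
    for n,x,y in T:
        P=near(W,(x,y),.034,.03,.12)
        if len(P)<40: print(k,n,"hidden");continue
        zt=np.percentile(P[:,2],96);Q=P[P[:,2]>zt-.008]
        c,wh,a=cv2.minAreaRect((Q[:,:2]*1000).astype(np.float32));print(k,n,round(zt*1000,1),np.round(c-np.array([x,y])*1000,1),np.round(wh,1))
E
```

```text
top pot 63.9 [-1.8  0. ] [49.3 48.6]
top tall 98.9 [0.  1.7] [35.1 37.1]
top mill 98.0 [-0.4  0.8] [39.  38.3]
top short 67.7 [-3.1  0.2] [36.1 36.1]
top tin 79.5 [1.1 0.4] [47.8 38.6]
top beaker hidden
scene pot 63.4 [ 0.1 -0.5] [48.  48.9]
scene tall 98.6 [ 4.1 -0.7] [37.5 30.8]
scene mill 97.0 [1.1 0.3] [39.8 40.3]
scene short 66.3 [ 2.1 -3.7] [37.2 31.2]
scene tin 78.5 [ 2.4 -0.6] [48.2 40.6]
scene beaker 76.2 [-0.  -0.9] [57.7 59.3]
```

View pics/scene9.png

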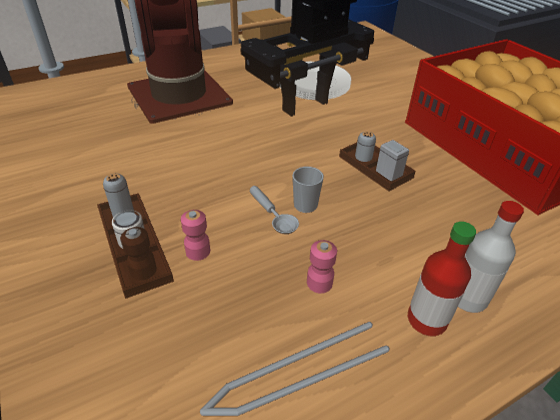

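The view shows all five items upright in their bays: tall shaker (116,195), pot (127,230) and mill (137,255) in the long caddy, short shaker (366,146) and tin (392,160) in the short one. The beaker at (307,190) hasn't moved, and the arm is clear.

```bash
python3 -c "
from plant import bot
print(bot.job_done())"
```

```text
the job is handed in; nothing more can be done
None
```

The job is handed in: all five items stand upright within about 5 mm of their bay centres by camera, and the beaker did not move; the hand-in returned no verdict.

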